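Load a printing block into the UV box and shut its guard

TASK

Slide the guard of the UV exposure box open, take the tall printing block out of the wooden stand and lower it (do not drop it) upright into the empty slot of the wire rack inside, between or beside the two short blocks, until it stands on the floor of the box. Then let go and slide the guard fully shut without slamming it, so that the lamps can be switched on. Leave the two short blocks in their slots, and do not disturb the cork block and the ink pot on the bench.

Things in the scene. Friction and masses are not known exactly. Their poses are not given: they have to be found in the camera images.
- uv_box: UV exposure box, grey sheet metal, 250 mm (x) by 300 mm (y), fixed. Origin: centre of its underside; x points away from its front panel (switch, dial), y to its left, z up. The y < 0 half is an open-topped lamp chamber: inside x -106..106, y -140..-20 mm, floor z = 14 mm. The y > 0 half is closed, deck z = 120 mm. Guard tracks along y at x = +-(107..124) mm, top z = 133 mm.
- rack (a point): Centre of the wire rack on the chamber floor (x 0, y -80, z 14 mm in the box; axes as the box's). Three slots at its x = -42, 0, 42 mm hold blocks on edge, faces towards +-x, width along y. A slot is 15 mm wide, between wire loops (6 mm wire, 45 mm tall, y -31..31 mm) that flare to 24 mm at the top. Lamp tubes run along y at x = +-97 mm, up to 51 mm above the floor.
- guard (a joint): The guard, a tinted amber sliding pane 226 x 134 x 5 mm, top face 127 mm above the bench. Value in m: 0 shut over the chamber, growing as it slides along the box's +y onto the housing, 0.130 at the open stop. About 3 N moves it; it stays where left. At value q it covers box y -147+1000q to -13+1000q mm, so it must be nearly fully open for a block to pass.
- guard_pull (a point): Middle of the top edge of the guard's aluminium pull bar, an upright bar across the middle of the pane: 110 mm long (box x), 10 mm thick (box y), standing 29 mm above the pane, top 155 mm above the bench. Can be pushed from either side; its foot flange is 22 mm wide and 3 mm high. Moves with the guard; axes as the box's.
- stand: Wooden drying stand 70 (x) by 120 (y) mm, 32 mm high, fixed. Origin: centre of its underside. A groove 13 mm wide runs along its y through the middle, floor at z = 12 mm.
- tall_block: The block to expose: relief plate on a plywood base, 11 mm thick (x), 80 mm wide (y), 95 mm tall (z), about 90 g. Origin: centre of its underside; relief on its -x face, the top 27 mm is bare plywood. It starts upright in the groove of the stand, its underside 12 mm above the bench.
- free_slot: The empty slot of the rack (no object of its own): origin on the chamber floor in the middle of the slot that holds no block, axes as the box's. A seated block's origin lies here, within the play of the slot.
- short_block_0: Block 11 mm thick (x), 70 mm wide (y), 62 mm tall, standing in one of the three slots. Origin: centre of its underside.
- short_block_1: Block 11 mm thick (x), 66 mm wide (y), 58 mm tall, standing in another slot. Origin: centre of its underside.
- cork_block: Loose cork sanding block 55 x 95 x 35 mm on the bench, a bystander. Origin: centre of its underside.
- ink_jar: Loose closed ink pot, 58 mm across, 58 mm tall, on the bench, a bystander. Origin: centre of its underside.
Things that resemble listed ones, but are neither listed nor needed, are in the scene too. What is shaped like the tall_block but turquoise is not meant.

How it is judged (in metres and radians):
On the way, in this order (a step that is already met when the one before it is completed fails the run):
1. the guard is slid open (value of joint guard above 0.09 m), for 0.1 s.
2. the tall block stands in the empty slot, let go (x of tall_block in the frame of free_slot between -0.009 and 0.009 m and y of tall_block in the frame of free_slot between -0.028 and 0.028 m and z of tall_block in the frame of free_slot below 0.005 m and angle between tall_block's own z axis and vertical below 0.2 rad and angle between the y axis of tall_block and the y axis of free_slot, either way round below 0.2 rad and contact force between the fingers and tall_block below 0.2 N), for 0.2 s.
At the end, for the whole second after the job is handed in: The guard is shut (within 4 mm of its closed stop) and at rest; the tall block stands at rest on the chamber floor in the slot that was empty (within 9 mm across and 28 mm along the slot, raised less than 5 mm, leaning and turned less than 0.2 rad); both short blocks still stand in their slots (value of joint guard below 0.004 m and velocity of joint guard between -0.01 and 0.01 m/s and x of tall_block in the frame of free_slot between -0.009 and 0.009 m and y of tall_block in the frame of free_slot between -0.028 and 0.028 m and z of tall_block in the frame of free_slot below 0.005 m and angle between tall_block's own z axis and vertical below 0.2 rad and angle between the y axis of tall_block and the y axis of free_slot, either way round below 0.2 rad and angle between each of short_block_0, short_block_1's own z axis and vertical below 0.3 rad and linear speed of tall_block below 0.02 m/s); the robot touches nothing.
It fails at once if the guard is slammed (faster than 0.6 m/s) (velocity of joint guard above 0.6 m/s or velocity of joint guard below -0.6 m/s).
It fails at once if the tall block falls freely (faster than 0.6 m/s, out of the fingers) (linear speed of tall_block above 0.6 m/s and contact force between the fingers and tall_block below 0.05 N).
It fails at once if a short block is moved more than 25 mm (distance of any of short_block_0, short_block_1 from where it was at the start of the episode above 0.025 m).
It fails at once if the cork block or the ink pot is moved more than 20 mm (distance of any of cork_block, ink_jar from where it was at the start of the episode above 0.02 m).
It also fails if it takes over 64 s, if anything falls off the work surface, if the arm or the gripper's body presses on something with over 40 N, if the wrist force passes 120 N, or if a joint passes its speed limit or range.

ROBOT

A 6-joint arm with a two-finger parallel gripper is mounted at the origin on a cart in front of the work surface, level with it; the furniture and walls round the work are solid. World frame = base frame: x ahead of the robot, y to its left, z up, the work surface at z = 0. Lengths are in mm, angles in rad, forces in N, time in s.
With the tool pointing down it reaches from about 275 to 1000 mm from the base axis. Payload 8.4 kg.
Tool frame: the origin (TCP) lies on the centre line of the jaws, within the pads' length; the fingertips stand 17 mm ahead of it and the grasp point (between the pads) lies 2 mm behind it (r.tcp_to_tips is the z of the fingertips in the tool frame, in mm); z points along the fingers, y is the direction in which the jaws open and shut (so a half turn about z gives the same grasp; the last joint's range is limited). The gripper opens to 85 mm and grips with 20 to 120 N. Pads are 22 mm wide; open, the fingers measure 114 mm over their backs; the gripper's body (76 mm by 85 mm) begins 54 mm behind the grasp point. The pads swing forward as they close: fully open they stand 13 mm farther back than shut.
Start: joints at [1.109, 0.353, 1.633, -0, 1.155, -0.002], TCP at [277.355, 560.091, 248.281] pointing down, gripper open.
Joint ranges: [-2.63, 2.63], [-0.92, 2.1], [0.06, 2.66], [-1.3, 4.44], [0, 2.69], [-3.02, 3.02]. Speed limits (rad/s): [2.22, 2.22, 2.79, 3.14, 3.14, 3.14].

INTERFACE

Orientations are given as [roll, pitch, yaw] about the fixed x, y, z axes, in that order (R = Rz(yaw) Ry(pitch) Rx(roll)).
In Python, from rig import r, cams, job gives the robot as it stands.
- The arm moves only by the tool drive_tool, never from a script. Its argument "deltas" is a list of rows, each a list of 4 numbers: the shift along the tool's x, y, z in cm, then the turn about the tool's z in rad. In form: [[x, y, z, roll], ...]. A call has 1 to 12 rows; each row shifts and turns the commanded pose from where the row before left it, along the tool's axes as they then stand; what a row does not reach is not made up. A row lasts 1/12 s, in which the tool goes at most 41.7 mm and 7.16 degrees, less where a joint would pass 70% of its speed; a pose out of reach is approached as far as the arm can. A call with a gripper value outside its range is refused whole. "jaw" is the closure, from 0 (fully open) to 1 (shut), set as the call begins (left out, the last holds). The fingers move at their own pace and stop on an object; "force" is the grip in N (left out, the last holds). Time passes only in rows, so rows that do not move let the fingers close. It gives the time, the measured TCP pose, the force and the opening at its end, in the units of the state.
- r.sense(): the state, without advancing time (a new reading comes with each control period).
- cams.grab_frame(name): name is "side" or "top"; returns (picture, depth): 384x512x3 uint8, red, green, blue; 384x512 float32, mm along the optical axis (not along the pixel's ray), 0 where there is no reading.
- cams.camera_params(name): a dict with "fx", "fy", "cx", "cy" (pixels), "R" (3x3) and "t" (3): a world point X has camera coordinates R X + t. Camera axes: x right, y down, z forward; pixel columns grow to the right and rows downward; lengths in mm; the calibration is good to about 2 mm. A picture is of the moment at which its call begins. camera_params takes no time and is no camera call.
- job.sign_off(): hands the job in, once; it reports no verdict.
The state is a dict: "clock": time; "qpos": joint angles; "qvel": joint speeds; "joint_efforts": joint torques, N m; "eef_pos": TCP position; "tcp_rot": TCP orientation; "contact_force": force on the tool from outside, world axes, zero at the start; "wrist_torque": the same for the moment, N m; "opening": opening from 0.0 (shut) to 1.0 (fully open).
Only numpy, scipy, OpenCV 4.12 (cv2) and the standard library are available. Lean on these libraries where they do the work, as an engineer would, in place of code of your own. Each camera call takes 0.05 s, during which the arm holds its last target. There are 200 camera calls.

## Working session

There is one attempt and no reset: what is moved stays moved. The work goes in short steps, Python scripts to look and compute and a tool call to move; the robot and the scene stay as the last step left them, time stands still between calls to the robot, and variables do not carry over. Pictures are saved under pics/ and viewed, about 8 in all and at most 12, crops included, and the job is handed in when it is done.

Besides the shell and the picture viewer there is one more tool, called after "Emit:" in YAML: its name, and indented under it one key for each argument. drive_tool: Moves the arm, as the interface text tells. Its arguments: {"type":"object","properties":{"deltas":{"type":"array"},"jaw":{"type":"number"},"force":{"type":"number"}},"required":["deltas"]}

```bash
mkdir -p pics; ls; python3 - <<'E'
from rig import r,cams,job
import cv2,numpy as np
s=r.sense();print({k:np.round(v,3) for k,v in s.items()})
for n in("side","top"):
    p,d=cams.grab_frame(n);np.savez(f"pics/{n}0.npz",p=p,d=d);cv2.imwrite(f"pics/{n}0.png",p[:,:,::-1])
    c=cams.camera_params(n);print(n,{k:np.round(v,3).tolist() for k,v in c.items()},(d>0).mean())
E
```

```text
pics
{'clock': np.float64(0.0), 'qpos': array([ 1.109,  0.354,  1.634, -0.   ,  1.155, -0.002]), 'qvel': array([ 0.002, -0.001,  0.   , -0.001, -0.002,  0.002]), 'joint_efforts': array([-0.0000e+00, -6.0525e+01, -3.4207e+01, -0.0000e+00,  9.0000e-03,
        0.0000e+00]), 'eef_pos': array([277.156, 559.688, 247.563]), 'tcp_rot': array([-3.14 ,  0.   ,  2.682]), 'contact_force': array([0.586, 0.487, 0.417]), 'wrist_torque': array([ 0.04 ,  0.054, -0.017]), 'opening': np.float64(0.998)}
side {'fx': 376.45, 'fy': 376.45, 'cx': 249.678, 'cy': 192.938, 'R': [[0.778, 0.628, 0.014], [0.534, -0.649, -0.541], [-0.331, 0.429, -0.841]], 't': [-257.951, -403.496, 1244.651]} 0.9958343505859375
top {'fx': 346.706, 'fy': 346.706, 'cx': 258.08, 'cy': 192.761, 'R': [[0.023, -1.0, 0.007], [-0.988, -0.024, -0.151], [0.151, -0.004, -0.988]], 't': [-269.947, 531.639, 867.777]} 0.9956156412760416
```

View pics/top0.png

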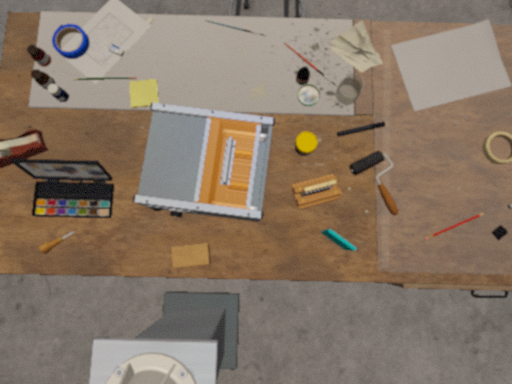

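View pics/side0.png

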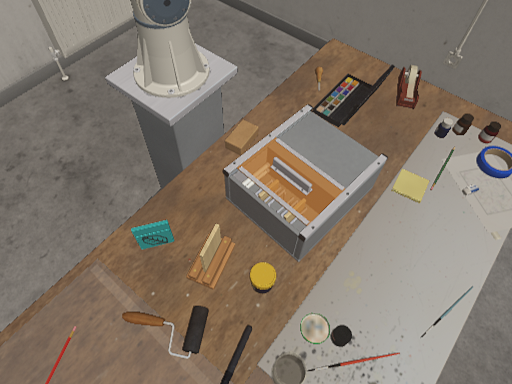

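Top view shows the box with the amber guard shut at (205,160) and its pull bar at (230,162). The stand with the cream block is at (318,190), a turquoise decoy at (340,240), the ink pot at (306,142) and the cork at (190,255). The only tall_block candidates are the cream one in the stand and the turquoise one at side (152,235). The cream one fits: it is in the groove and not turquoise.

```bash
cat > h.py <<'E'
import numpy as np,cv2
from rig import r,cams,job
def cloud(n,d):
    c=cams.camera_params(n);v,u=np.indices(d.shape)
    X=np.stack([(u-c['cx'])/c['fx']*d,(v-c['cy'])/c['fy']*d,d],-1)
    return (X-np.array(c['t']))@np.array(c['R'])   # R^T(X-t)
def proj(n,P):
    c=cams.camera_params(n);q=np.atleast_2d(P)@np.array(c['R']).T+c['t']
    return np.c_[q[:,0]/q[:,2]*c['fx']+c['cx'],q[:,1]/q[:,2]*c['fy']+c['cy']]
def onz(n,uv,z):
    c=cams.camera_params(n);R=np.array(c['R']);C=-R.T@c['t'];uv=np.atleast_2d(uv)
    w=np.c_[(uv[:,0]-c['cx'])/c['fx'],(uv[:,1]-c['cy'])/c['fy'],np.ones(len(uv))]@R
    return C+w*((z-C[2])/w[:,2])[:,None]
def load(n,k):
    f=np.load(f"pics/{n}{k}.npz");return f['p'],f['d']
def shot(n,k):
    p,d=cams.grab_frame(n);np.savez(f"pics/{n}{k}.npz",p=p,d=d);return p,d
E
python3 - <<'E'
from h import *
ps,ds=load('side',0);pt,dt=load('top',0)
a=cv2.resize(ps[130:250,215:315],(400,480),interpolation=3);b=cv2.resize(ps[210:300,170:245],(400,480),interpolation=3)
cv2.imwrite('pics/m1.png',np.hstack([a,b])[:,:,::-1])
for n,d,p in(('top',dt,pt),('side',ds,ps)):
    X=cloud(n,d)
    def rep(name,box,zl,zh):
        u0,u1,v0,v1=box;m=np.zeros(d.shape,bool);m[v0:v1,u0:u1]=1
        m&=(X[...,2]>zl)&(X[...,2]<zh);q=X[m]
        if len(q)<5:print(n,name,len(q));return
        rc=cv2.minAreaRect(q[:,:2].astype(np.float32));print(n,name,len(q),'mean',q.mean(0).round(1),'rect',np.round(rc[0],1),np.round(rc[1],1),round(rc[2],1),'z',q[:,2].min().round(),q[:,2].max().round())
    if n=='top': B=dict(box=(125,285,95,225),bar=(215,245,125,195),stand=(285,350,170,215),blk=(285,350,165,215),jar=(290,325,125,160),cork=(165,215,238,275))
    else: B=dict(box=(215,395,100,260),bar=(260,320,145,205),stand=(180,240,215,295),blk=(185,235,215,290),jar=(245,280,255,300),cork=(220,265,115,160))
    for k,(a,b) in dict(box=(126,137),bar=(143,165),stand=(22,38),blk=(75,112),jar=(45,65),cork=(25,40)).items():rep(k,B[k],a,b)
    print(n,'table z',np.median(X[230:240,30:40,2] if n=='top' else X[270:275,185:190,2]))
E
```

```text
top box 4682 mean [ 597.5 -161.4  129.5] rect [ 604.4 -128.8] [306.6 248.6] 83.9 z 126.0 137.0
top bar 214 mean [ 596.8 -183.4  154.1] rect [ 597.8 -183. ] [ 10.3 107.4] 83.7 z 143.0 158.0
top stand 589 mean [ 547.8 -412.5   31.5] rect [ 551.4 -414.9] [ 53.1 119.8] 16.4 z 22.0 38.0
top blk 193 mean [ 548.4 -407.4   98.7] rect [ 549.5 -408.8] [11.5 79.6] 16.8 z 75.0 111.0
top jar 379 mean [ 675.1 -381.9   56.2] rect [ 675.9 -382.1] [56. 56.] 22.4 z 46.0 61.0
top cork 804 mean [372.9 -87.1  34.5] rect [372.9 -86.3] [54.9 95.1] 7.2 z 27.0 39.0
top table z -0.6731560700948371
side box 5397 mean [ 606.6 -173.   129.8] rect [ 601.9 -128.8] [307.8 250. ] 84.0 z 126.0 137.0
side bar 297 mean [ 598.5 -185.3  153. ] rect [ 597.6 -183.4] [ 11.7 109.3] 84.0 z 143.0 160.0
side stand 720 mean [ 560.2 -424.8   32.2] rect [ 549.9 -415.6] [ 53.5 119.2] 16.1 z 22.0 38.0
side blk 293 mean [ 551.7 -411.4   99.1] rect [ 549.1 -408.9] [ 9.9 80.3] 16.4 z 75.0 111.0
side jar 572 mean [ 675.8 -384.    57.1] rect [ 674.9 -382.5] [53.9 56. ] 38.9 z 45.0 62.0
side cork 569 mean [373.7 -89.8  35. ] rect [371.2 -86.1] [55.6 96.6] 7.9 z 25.0 40.0
side table z 4.228457964904373
```

View pics/m1.png

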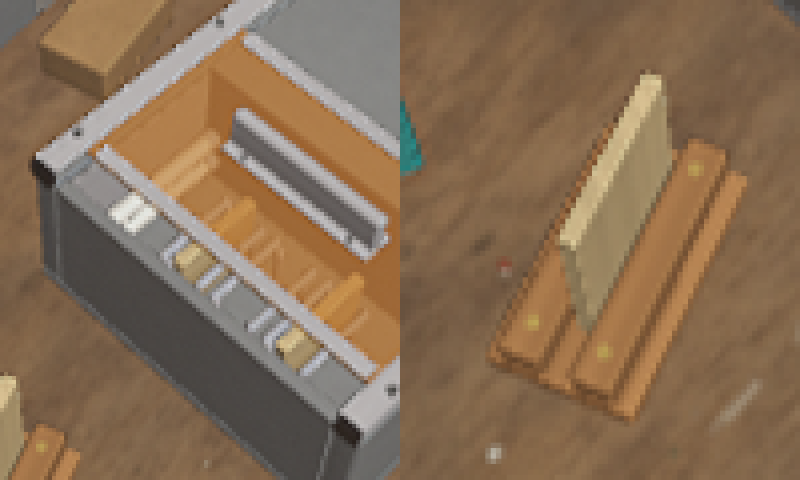

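Crop: through the gap beside the guard, short blocks are at (190,262) and (295,345), with an empty slot between them and a lamp at (130,212). The free slot is therefore the middle one. The guard is about 25 mm open already. The cream block in the groove has no turquoise, so it is confirmed as the target.

Box: centre (603.2,-128.8), yaw -6°. With tool yaw 1.466 rad, tool x is box y and tool y is box x. I'll rotate, then travel.

Emit:
drive_tool:
  deltas:
    - [0,0,0,0.12]
    - [0,0,0,0.12]
    - [0,0,0,0.12]
    - [0,0,0,0.12]
    - [0,0,0,0.12]
    - [0,0,0,0.12]
    - [0,0,0,0.12]
    - [0,0,0,0.12]
    - [0,0,0,0.12]
    - [0,0,0,0.12]
    - [0,0,0,0.016]
  jaw: 1

```text
clock: 1.02
eef_pos: [277.3, 559.9, 247.9]
tcp_rot: [-3.141, 0.001, 1.46]
contact_force: [-0.8, -0.4, 0.3]
opening: -0.001
```

Emit:
drive_tool:
  deltas:
    - [-3.1,1.65,0,0]
    - [-3.1,1.65,0,0]
    - [-3.1,1.65,0,0]
    - [-3.1,1.65,0,0]
    - [-3.1,1.65,0,0]
    - [-3.1,1.65,0,0]
    - [-3.1,1.65,0,0]
    - [-3.1,1.65,0,0]
    - [-3.1,1.65,0,0]
    - [-3.1,1.65,0,0]
    - [-3.1,1.65,0,0]
    - [-3.1,1.65,0,0]

```text
clock: 2.02
eef_pos: [435.5, 167.7, 248.3]
tcp_rot: [3.141, -0.0, 1.47]
contact_force: [-0.3, -0.8, 0.2]
opening: 0.002
```

Emit:
drive_tool:
  deltas:
    - [-3.1,1.65,0,0]
    - [-3.1,1.65,0,0]
    - [-3.1,1.65,0,0]
    - [-3.1,1.65,0,0]
    - [-3.1,1.65,0,0]
    - [-3.1,1.65,0,0]
    - [-3.1,1.65,0,0]
    - [-3.1,1.65,0,0]
    - [-3.1,1.65,0,0]
    - [-3.1,1.65,0,0]
    - [-3.1,1.65,0,0]
    - [-3.1,1.65,0,0]

```text
clock: 3.02
eef_pos: [593.4, -223.1, 248.0]
tcp_rot: [-3.141, -0.0, 1.469]
contact_force: [1.1, 0.3, -1.2]
opening: 0.002
```

```bash
cat >> h.py <<'E'
def tob(P,o=(603.2,-128.8),a=np.radians(-6)):
    d=np.array(P)[...,:2]-o;return np.stack([d@[np.cos(a),np.sin(a)],d@[-np.sin(a),np.cos(a)]],-1)
def st():
    s=r.sense();print('t',s['clock'],'tcp',s['eef_pos'].round(1),'box',tob(s['eef_pos']).round(1),'rot',s['tcp_rot'].round(3),'F',s['contact_force'].round(1),'open',round(float(s['opening']),3),'q',s['qpos'].round(2))
E
python3 -c "
from h import *
st()"
```

```text
t 3.0167 tcp [ 593.4 -223.1  248. ] box [  0.1 -94.8] rot [-3.141 -0.     1.469] F [ 1.1  0.3 -1.2] open 0.002 q [-0.36  0.37  1.61  0.    1.16 -0.26]
```

Emit:
drive_tool:
  deltas:
    - [0,0,2.5,0]
    - [0,0,2.5,0]
    - [0,0,2.5,0]
    - [0,0,1.5,0]
    - [0,0,0.4,0]
    - [0,0,0,0]
    - [0.8,0,0,0]
    - [0.8,0,0,0]
    - [0.5,0,0,0]
    - [0.5,0,0,0]
    - [0.6,0,0,0]
    - [0.8,0,0,0]

```text
clock: 4.02
eef_pos: [598.0, -181.6, 155.2]
tcp_rot: [3.14, 0.001, 1.466]
contact_force: [-0.2, -2.9, 2.6]
opening: 0.0
```

Emit:
drive_tool:
  deltas:
    - [1,0,0,0]
    - [1,0,0,0]
    - [1,0,0,0]
    - [1,0,0,0]
    - [1,0,0,0]
    - [0.8,0,0,0]
    - [0.6,0,0,0]
    - [0.6,0,0,0]
    - [0.6,0,0,0]

```text
clock: 4.77
eef_pos: [605.3, -105.3, 154.2]
tcp_rot: [-3.141, 0.0, 1.466]
contact_force: [1.5, -2.5, 2.5]
opening: -0.003
```

```bash
python3 -c "
from h import *
st()"
```

```text
t 4.7667 tcp [ 605.3 -105.3  154.2] box [-0.3 23.5] rot [-3.141  0.     1.466] F [ 1.5 -2.5  2.5] open -0.003 q [-0.17  0.44  1.74 -0.    0.97 -0.07]
```

Emit:
drive_tool:
  deltas:
    - [0.4,0,0,0]
    - [0.3,0,0,0]
    - [0.2,0,0,0]
    - [0.2,0,0,0]
    - [0.1,0,0,0]
    - [0,0,0,0]

```text
clock: 5.27
eef_pos: [606.5, -93.9, 154.2]
tcp_rot: [-3.141, -0.0, 1.466]
contact_force: [1.6, -1.2, 0.8]
opening: 0.003
```

Emit:
drive_tool:
  deltas:
    - [0.2,0,0,0]
    - [0.1,0,0,0]
    - [0.1,0,0,0]
    - [0.1,0,0,0]
    - [0.1,0,0,0]
    - [0,0,0,0]

```text
clock: 5.77
eef_pos: [606.5, -93.5, 154.3]
tcp_rot: [-3.141, 0.008, 1.467]
contact_force: [-2.4, -29.9, -0.3]
opening: -0.002
```

Emit:
drive_tool:
  deltas:
    - [-1,0,0,0]
    - [-1,0,-1,0]
    - [-1,0,-3,0]
    - [-2,0,-3,0]
    - [-3,-0.25,-3,0]
    - [-3.5,-0.25,0,0]
    - [-3.5,-0.25,0,0]
    - [-3.5,-0.25,0,0]
    - [-3.5,-0.25,0,0]
    - [-3.5,-0.25,0,0]
    - [-3.5,-0.25,0,0]
    - [-3,-0.25,0,0]
  jaw: 0

```text
clock: 6.77
eef_pos: [553.1, -405.5, 254.3]
tcp_rot: [3.141, -0.001, 1.465]
contact_force: [0.2, -0.1, 0.7]
opening: 1.0
```

Emit:
drive_tool:
  deltas:
    - [0,-0.2,0,-0.1]
    - [0,0,0,-0.1]
    - [0,0,0,-0.1]
    - [0,0,0,-0.095]
    - [0,0,0,0]
    - [0,0,0,0]

```text
clock: 7.27
eef_pos: [551.8, -403.2, 254.0]
tcp_rot: [3.141, -0.001, 1.858]
contact_force: [0.7, -0.4, 0.2]
opening: 1.002
```

```bash
python3 - <<'E'
from h import *
st()
for n in('side','top'):
    p,d=shot(n,1);X=cloud(n,d);B=tob(X);z=X[...,2]
    m=(abs(B[...,0])<104)&(B[...,1]>-138)&(B[...,1]<-22)
    for bx in range(-104,104,8):
        q=m&(abs(B[...,0]-bx-4)<4)&(abs(B[...,1]+80)<20)&(z<150)
        if q.sum()>3:print(n,bx+4,'z90',np.percentile(z[q],90).round(),end='; ')
    print()
    # guard pull bar
    q=(z>142)&(z<162)&(abs(B[...,0])<60)&(abs(B[...,1]-50)<40);print(n,'bar',B[q].mean(0).round(1),q.sum())
    for bx in(-42,0,42):
        print(n,bx,proj(n,[603.2+bx*.9945-80*.1045,-128.8-bx*.1045-80*.9945,76]).round())
ps=load('side',1)[0];pt=load('top',1)[0]
a=cv2.resize(ps[120:250,210:320],(400,480),interpolation=3);b=cv2.resize(pt[95:225,180:290],(400,480),interpolation=3)
cv2.imwrite('pics/m2.png',np.hstack([a,b])[:,:,::-1])
E
```

```text
t 7.2667 tcp [ 551.8 -403.2  254. ] box [ -22.4 -278.2] rot [ 3.141e+00 -1.000e-03  1.858e+00] F [ 0.7 -0.4  0.2] open 1.002 q [-0.63  0.44  1.49  0.    1.21 -0.92]
side -100 z90 66.0; side -92 z90 65.0; side -84 z90 17.0; side -76 z90 16.0; side -60 z90 61.0; side -52 z90 61.0; side -44 z90 74.0; side -36 z90 73.0; side -28 z90 61.0; side -20 z90 59.0; side -12 z90 60.0; side -4 z90 17.0; side 4 z90 16.0; side 12 z90 61.0; side 20 z90 60.0; side 28 z90 61.0; side 36 z90 78.0; side 44 z90 78.0; side 52 z90 60.0; side 60 z90 60.0; side 68 z90 16.0; side 76 z90 17.0; 
side bar [ 1.4 47.5] 307
side -42 [[268. 186.]]
side 0 [[281. 197.]]
side 42 [[295. 207.]]
top -100 z90 66.0; top -92 z90 66.0; top -84 z90 15.0; top -76 z90 15.0; top -68 z90 16.0; top -60 z90 60.0; top -52 z90 59.0; top -44 z90 71.0; top -36 z90 73.0; top -28 z90 60.0; top -20 z90 59.0; top -12 z90 59.0; top -4 z90 16.0; top 4 z90 16.0; top 12 z90 58.0; top 20 z90 60.0; top 28 z90 60.0; top 36 z90 72.0; top 44 z90 78.0; top 52 z90 74.0; top 60 z90 61.0; top 68 z90 17.0; top 76 z90 16.0; top 84 z90 15.0; top 92 z90 62.0; top 100 z90 66.0; 
top bar [-1.2 48.7] 237
top -42 [[237. 184.]]
top 0 [[239. 168.]]
top 42 [[242. 152.]]
```

View pics/m2.png

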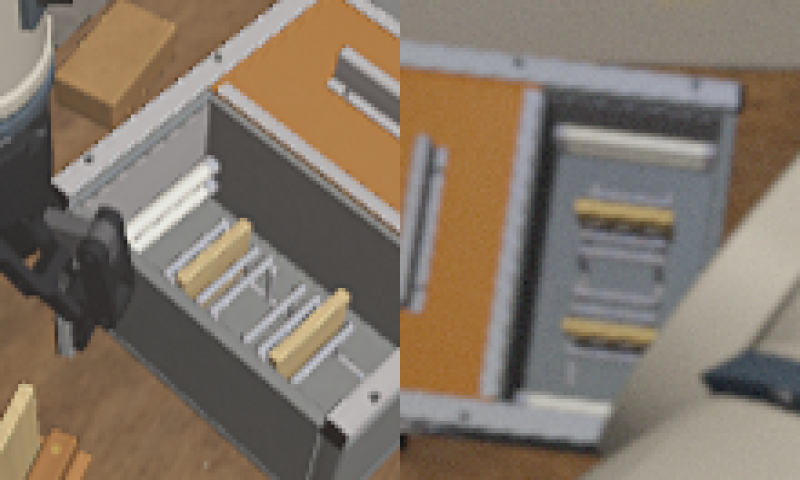

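The picture confirms it: short blocks in the outer slots, the middle slot empty, and the guard at its open stop. Now I'll descend on the block.

Emit:
drive_tool:
  deltas:
    - [-0.47,-0.4,1,0]
    - [0,0,2.5,0]
    - [0,0,2.5,0]
    - [0,0,2.5,0]
    - [0,0,2.5,0]
    - [0,0,2,0]
    - [0,0,1.5,0]
    - [0,0,1,0]
    - [0,0,0.2,0]
    - [0,0,0,0]

```text
clock: 8.2
eef_pos: [549.1, -409.0, 96.0]
tcp_rot: [-3.141, -0.001, 1.86]
contact_force: [-0.6, -0.0, 0.2]
opening: 1.0
```

Emit:
drive_tool:
  deltas:
    - [0,0,0,0]
    - [0,0,0,0]
    - [0,0,0,0]
    - [0,0,0,0]
    - [0,0,0,0]
    - [0,0,0,0]
    - [0,0,0,0]
    - [0,0,0,0]
    - [0,0,0,0]
    - [0,0,0,0]
  jaw: 1
  force: 40

```text
clock: 9.03
eef_pos: [549.3, -409.2, 97.1]
tcp_rot: [-3.141, 0.0, 1.861]
contact_force: [-2.3, -0.7, 5.7]
opening: 0.12
```

```bash
python3 - <<'E'
from h import *
st()
for n in('side','top'):
    p,d=load(n,1);X=cloud(n,d);B=tob(X);z=X[...,2]
    for lo,hi in((-30,-4),(4,30)):
        q=(B[...,0]>lo)&(B[...,0]<hi)&(abs(B[...,1]+80)<45)&(z>48)&(z<66)
        b=B[q];print(n,lo,len(b),b.mean(0).round(1),np.percentile(b,[3,97],axis=0).round(1).tolist())
E
```

```text
t 9.0333 tcp [ 549.3 -409.2   97.1] box [ -24.3 -284.5] rot [-3.141  0.     1.861] F [-2.3 -0.7  5.7] open 0.12 q [-0.64  0.6   1.6  -0.    0.94 -0.93]
side -30 115 [-20.5 -79.6] [[-29.7, -107.7], [-11.9, -50.7]]
side 4 118 [ 20.5 -80.6] [[11.7, -107.8], [28.7, -52.0]]
top -30 113 [-20.1 -81. ] [[-28.4, -109.6], [-11.2, -51.5]]
top 4 111 [ 20.1 -79.9] [[11.1, -108.4], [29.5, -49.9]]
```

Emit:
drive_tool:
  deltas:
    - [0,0,-0.5,0]
    - [0,0,-1,0]
    - [0,0,-1.5,0]
    - [0,0,-2,0]
    - [0,0,-2.5,0]
    - [0,0,-2.5,0]
    - [0,0,-2.5,0]
    - [0,0,-2,0]
    - [0,0,-0.5,0]
    - [0,0,0,0]

```text
clock: 9.87
eef_pos: [550.4, -409.5, 249.0]
tcp_rot: [3.139, 0.003, 1.861]
contact_force: [-0.2, 0.7, -1.4]
opening: 0.118
```

Emit:
drive_tool:
  deltas:
    - [0,0,0,0.08]
    - [0,0,0,0.08]
    - [0,0,0,0.08]
    - [0,0,0,0.08]
    - [0,0,0,0.075]
    - [0,0,0,0]
    - [1,0.2,0,0]
    - [2,0.3,0,0]
    - [2.5,0.3,0,0]
    - [2.5,0.3,0,0]
    - [2.5,0.3,0,0]
    - [2.5,0.3,0,0]

```text
clock: 10.87
eef_pos: [579.9, -279.5, 245.9]
tcp_rot: [-3.141, -0.001, 1.469]
contact_force: [0.6, -0.6, -0.9]
opening: 0.119
```

Emit:
drive_tool:
  deltas:
    - [2.5,0.3,0,0]
    - [2.5,0.3,0,0]
    - [1.5,0.1,0,0]
    - [0.9,0.03,0,0]
    - [0,0,0,0]
    - [0,0,0,0]

```text
clock: 11.37
eef_pos: [594.9, -208.9, 246.6]
tcp_rot: [-3.141, 0.0, 1.467]
contact_force: [0.7, -0.6, -1.0]
opening: 0.124
```

```bash
python3 - <<'E'
from h import *
st()
for n in('side','top'):
    p,d=shot(n,2);X=cloud(n,d);B=tob(X);z=X[...,2]
    q=(abs(B[...,0])<25)&(abs(B[...,1]+80)<55)&(z>155)&(z<215)
    if q.sum()>5:
        b=B[q];print(n,len(b),b.mean(0).round(1),cv2.minAreaRect(b.astype(np.float32)),'z',np.percentile(z[q],[2,98]).round())
ps=load('side',2)[0];pt=load('top',2)[0]
a=cv2.resize(ps[100:250,210:335],(400,480),interpolation=3);b=cv2.resize(pt[95:245,180:305],(400,480),interpolation=3)
cv2.imwrite('pics/m3.png',np.hstack([a,b])[:,:,::-1])
E
```

```text
t 11.3667 tcp [ 594.9 -208.9  246.6] box [  0.1 -80.5] rot [-3.141  0.     1.467] F [ 0.7 -0.6 -1. ] open 0.124 q [-0.34  0.36  1.62 -0.    1.16 -0.24]
side 339 [  4.8 -87.3] ((0.894017219543457, -80.13627624511719), (82.59506225585938, 11.697628021240234), 89.14395141601562) z [164. 214.]
top 62 [  -2.9 -109.1] ((-3.1784610748291016, -107.963623046875), (3.4229202270507812, 24.955177307128906), 8.035322189331055) z [166. 214.]
```

View pics/m3.png

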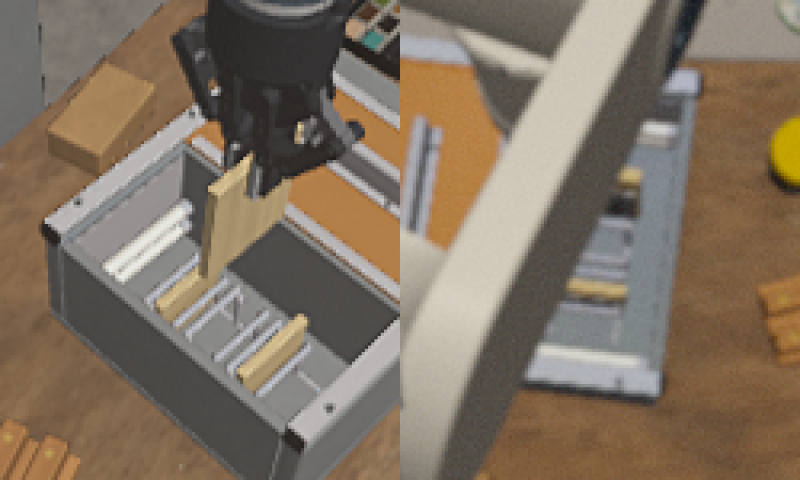

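The block is gripped upright, centred over the slot at box (0.9, -80) and aligned with it. The short blocks are untouched. Lowering now.

Emit:
drive_tool:
  deltas:
    - [0,0,1.5,0]
    - [0,0,2,0]
    - [0,0,2,0]
    - [0,0,1.5,0]
    - [0,0,1,0]
    - [0,0,1,0]
    - [0,0,1,0]
    - [0,0,1,0]
    - [0,0,1,0]
    - [0,0,0.8,0]
    - [0,0,0.6,0]
    - [0,0,0.4,0]

```text
clock: 12.47
eef_pos: [594.8, -208.6, 107.8]
tcp_rot: [-3.141, -0.0, 1.466]
contact_force: [-0.7, 0.6, -1.2]
opening: 0.123
```

Emit:
drive_tool:
  deltas:
    - [0,0,0.3,0]
    - [0,0,0.2,0]
    - [0,0,0.2,0]
    - [0,0,0.1,0]
    - [0,0,0,0]

```text
clock: 12.88
eef_pos: [595.0, -208.7, 100.7]
tcp_rot: [3.142, 0.0, 1.466]
contact_force: [-0.5, -0.2, -0.6]
opening: 0.122
```

Emit:
drive_tool:
  deltas:
    - [0,0,0.1,0]
    - [0,0,0.1,0]
    - [0,0,0,0]

```text
clock: 13.13
eef_pos: [595.3, -208.8, 99.1]
tcp_rot: [3.141, 0.0, 1.466]
contact_force: [-1.4, 0.2, 1.8]
opening: 0.121
```

Emit:
drive_tool:
  deltas:
    - [0,0,0.1,0]
    - [0,0,0.05,0]
    - [0,0,0,0]

```text
clock: 13.38
eef_pos: [595.6, -208.8, 99.1]
tcp_rot: [3.14, 0.0, 1.466]
contact_force: [-3.2, 1.4, 14.2]
opening: 0.118
```

The block is on the floor (14 N upward). Now I'll release it and rise.

Emit:
drive_tool:
  deltas:
    - [0,0,0,0]
    - [0,0,0,0]
    - [0,0,0,0]
    - [0,0,0,0]
    - [0,0,0,0]
    - [0,0,0,0]
    - [0,0,0,0]
  jaw: 0

```text
clock: 13.97
eef_pos: [595.0, -208.7, 97.0]
tcp_rot: [-3.141, -0.0, 1.466]
contact_force: [-0.0, -0.6, 0.5]
opening: 1.003
```

Emit:
drive_tool:
  deltas:
    - [0,0,-1,0]
    - [0,0,-2,0]
    - [0,0,-3,0]
    - [0,0,-3,0]
    - [0,0,-3,0]
    - [0,0,-2,0]
    - [0,0,0,0]

```text
clock: 14.55
eef_pos: [597.4, -209.5, 243.3]
tcp_rot: [3.134, 0.002, 1.466]
contact_force: [1.0, -0.9, 1.3]
opening: 0.996
```

Emit:
drive_tool:
  deltas:
    - [3,0,0,0]
    - [3,0,0,0]
    - [3,0,0,0]
    - [3,0,0,0]
    - [3,0,0,0]
    - [2.5,0,0,0]
    - [0,0,0,0]
    - [0,0,0,0]
    - [0,0,0,0]
  jaw: 1

```text
clock: 15.3
eef_pos: [613.1, -35.1, 237.1]
tcp_rot: [-3.141, 0.0, 1.466]
contact_force: [-0.5, -0.7, 0.6]
opening: -0.005
```

```bash
python3 - <<'E'
from h import *
st()
for n in('side','top'):
    p,d=shot(n,3);X=cloud(n,d);B=tob(X);z=X[...,2]
    for nm,m in(('tall',(abs(B[...,0])<20)&(abs(B[...,1]+80)<55)&(z>85)&(z<122)),('bar',(z>142)&(z<162)&(abs(B[...,0])<60)&(abs(B[...,1]-50)<15)),('s-',(abs(B[...,0]+42)<15)&(abs(B[...,1]+80)<45)&(z>66)&(z<82)),('s+',(abs(B[...,0]-42)<15)&(abs(B[...,1]+80)<45)&(z>66)&(z<82))):
        if m.sum()>5:
            b=B[m];print(n,nm,len(b),[np.round(k,1) for k in cv2.minAreaRect(b.astype(np.float32))],np.percentile(z[m],98).round())
ps=load('side',3)[0];cv2.imwrite('pics/m4.png',cv2.resize(ps[100:250,210:335],(500,600),interpolation=3)[:,:,::-1])
E
```

```text
t 15.3 tcp [613.1 -35.1 237.1] box [ 0.  94.3] rot [-3.141  0.     1.466] F [-0.5 -0.7  0.6] open -0.005 q [-0.06  0.35  1.67 -0.    1.13  0.05]
side tall 233 [array([  2. , -79.6]), array([81. , 10.3]), np.float64(89.7)] 112.0
side bar 304 [array([-0.8, 48.8]), array([110. ,  11.6]), np.float64(0.2)] 158.0
side s- 107 [array([-42. , -80.9]), array([66.1, 10.5]), np.float64(89.8)] 75.0
side s+ 140 [array([ 42.2, -79.9]), array([70.3, 10.2]), np.float64(89.5)] 79.0
top tall 179 [array([  2.6, -80.1]), array([12.2, 79.5]), np.float64(0.4)] 111.0
top bar 244 [array([ 1.3, 49.6]), array([ 10.3, 110.4]), np.float64(89.7)] 157.0
top s- 100 [array([-40.1, -80.2]), array([ 9.1, 65. ]), np.float64(0.0)] 75.0
top s+ 112 [array([ 44. , -79.4]), array([ 9.5, 69.9]), np.float64(0.4)] 79.0
```

View pics/m4.png

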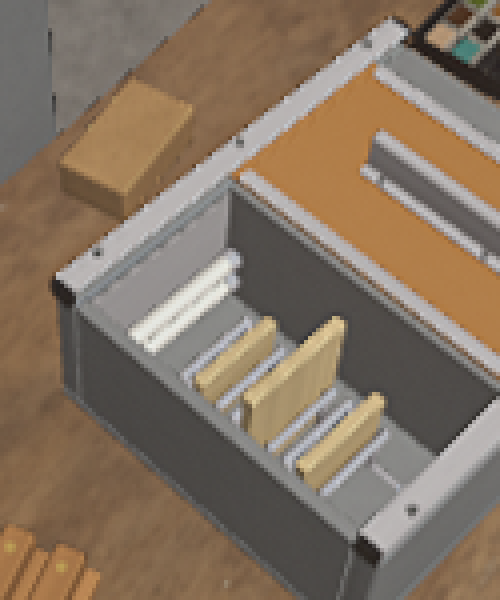

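The tall block stands in the middle slot at box (2,-80) with its top at 111 mm, and both short blocks are in place. Now I'll close the guard by pushing from the +y side.

Emit:
drive_tool:
  deltas:
    - [0,0,2.5,0]
    - [0,0,2.5,0]
    - [0,0,2,0]
    - [0,0,1,0]
    - [0,0,0.3,0]
    - [0,0,0,0]
    - [-0.8,0,0,0]
    - [-0.8,0,0,0]
    - [-0.5,0,0,0]
    - [-0.5,0,0,0]
    - [-0.6,0,0,0]
    - [-0.8,0,0,0]

```text
clock: 16.4
eef_pos: [609.6, -74.6, 154.9]
tcp_rot: [3.14, -0.001, 1.466]
contact_force: [-0.3, 3.9, 2.9]
opening: 0.001
```

Emit:
drive_tool:
  deltas:
    - [-1,0,0,0]
    - [-1,0,0,0]
    - [-1,0,0,0]
    - [-1,0,0,0]
    - [-1,0,0,0]
    - [-1,0,0,0]
    - [-1,0,0,0]
    - [-1,0,0,0]
    - [-0.8,0,0,0]
    - [-0.6,0,0,0]
    - [-0.4,0,0,0]
    - [-0.3,0,0,0]

```text
clock: 17.4
eef_pos: [598.3, -175.5, 154.0]
tcp_rot: [-3.141, 0.0, 1.465]
contact_force: [2.3, 2.0, 0.7]
opening: -0.0
```

```bash
python3 -c "
from h import *
st()"
```

```text
t 17.4 tcp [ 598.3 -175.5  154. ] box [ -0.  -46.9] rot [-3.141  0.     1.465] F [2.3 2.  0.7] open -0.0 q [-0.29  0.45  1.72 -0.    0.98 -0.18]
```

Emit:
drive_tool:
  deltas:
    - [-0.4,0,0,0]
    - [-0.4,0,0,0]
    - [-0.3,0,0,0]
    - [-0.2,0,0,0]
    - [-0.2,0,0,0]
    - [-0.1,0,0,0]
    - [-0.1,0,0,0]
    - [0,0,0,0]

```text
clock: 18.07
eef_pos: [596.6, -191.5, 154.0]
tcp_rot: [-3.141, -0.001, 1.466]
contact_force: [1.1, 3.7, -0.7]
opening: 0.001
```

Emit:
drive_tool:
  deltas:
    - [-0.1,0,0,0]
    - [-0.1,0,0,0]
    - [-0.1,0,0,0]
    - [0,0,0,0]

```text
clock: 18.4
eef_pos: [596.6, -191.7, 154.1]
tcp_rot: [-3.141, -0.005, 1.465]
contact_force: [2.7, 18.0, 1.4]
opening: -0.0
```

Emit:
drive_tool:
  deltas:
    - [0.8,0,0,0]
    - [1.2,0,0,0]
    - [1,0,-2,0]
    - [2,0,-3,0]
    - [3,0,-3,0]
    - [3.5,0,-2,0]
    - [3.5,0,0,0]
    - [3.5,0,0,0]
    - [3.5,0,0,0]
    - [3.5,0,0,0]
    - [3,0,0,0]
    - [0,0,0,0]

```text
clock: 19.4
eef_pos: [626.4, 93.1, 253.7]
tcp_rot: [3.141, -0.001, 1.469]
contact_force: [0.6, -0.6, -0.8]
opening: -0.002
```

```bash
python3 - <<'E'
from h import *
st()
for n in('side','top'):
    p,d=shot(n,4);X=cloud(n,d);B=tob(X);z=X[...,2]
    m=(z>142)&(z<162)&(abs(B[...,0])<60)&(abs(B[...,1]+80)<20)
    print(n,'bar',[np.round(k,1) for k in cv2.minAreaRect(B[m].astype(np.float32))])
    for nm,c,h in(('jar',(675,-382),50),('cork',(372,-86),30)):
        m=(abs(X[...,0]-c[0])<65)&(abs(X[...,1]-c[1])<65)&(z>h-5)&(z<h+12)
        if m.sum()>5:print(n,nm,np.round(cv2.minAreaRect(X[m][:,:2].astype(np.float32))[0],1))
cv2.imwrite('pics/m5.png',cv2.resize(load('side',4)[0][90:320,130:400],(700,596),interpolation=3)[:,:,::-1])
E
```

```text
t 19.4 tcp [626.4  93.1 253.7] box [-2.000e-01  2.231e+02] rot [ 3.141e+00 -1.000e-03  1.469e+00] F [ 0.6 -0.6 -0.8] open -0.002 q [0.14 0.36 1.61 0.   1.17 0.25]
side bar [array([ -0.5, -80.7]), array([108.8,  10.8]), np.float64(0.0)]
side jar [ 675.2 -382.7]
side cork [371.2 -86.1]
top bar [array([  1., -80.]), array([109.6,  10.2]), np.float64(0.1)]
top jar [ 676.3 -382.2]
top cork [372.9 -86.4]
```

View pics/m5.png

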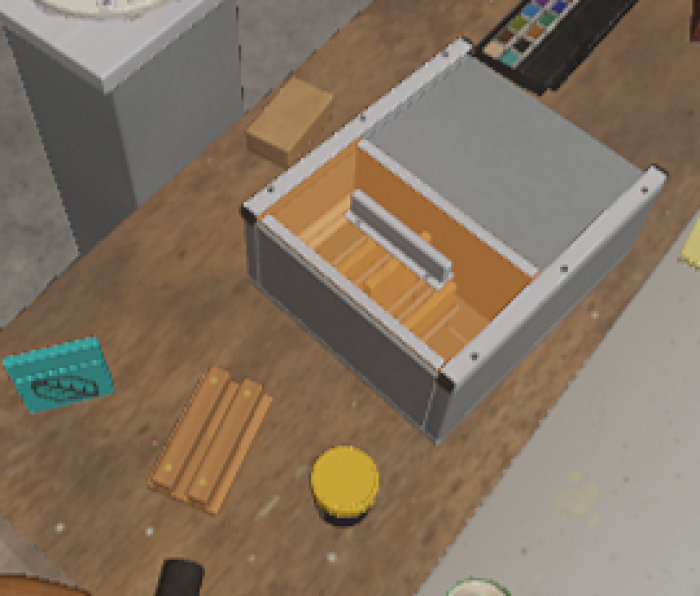

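The picture shows the guard shut with its pull bar at (400,235), which measures box y -80. The blocks are standing behind the amber pane, the stand is empty, and the cork and ink pot have not moved.

```bash
python3 -c "
from h import *
print(job.sign_off())"
```

```text
the job is handed in; nothing more can be done
None
```

I finished the task and handed it in at about 19.5 s of the 64 s allowed. The sign-off gives no verdict.

**What I did:** I pushed the guard open to its stop; it already stood about 25 mm open at the start. I took the cream block out of the stand by its bare top and lowered it into the middle slot until it pressed on the floor with about 14 N. Then I let go and pushed the guard shut at about 0.1 m/s, up to its stop.

**Last checks:**
- **Guard:** the pull bar measured at box y -80.7 mm (side camera) and -80.0 mm (top camera). Fully shut is -80, so it is closed within about 1 mm.
- **Tall block:** before the guard closed it stood about 2 mm off the slot centre across and within 0.5 mm along. Its top was at about 111 mm, against 109 expected. I didn't measure it again after closing, but it can be seen standing through the pane.
- **Short blocks:** before the guard closed, both stood in the outer slots, and they also show standing through the pane.
- **Bystanders:** the cork block and ink pot are within about 1 mm of where they started.
- **Arm:** it is clear of everything.

None of the checks failed or disagreed.

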